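Set out the home-office desk

TASK

Set out the desk: lay the orange drive square on the middle of the silver dock and the white hub square on the middle of the drive, stand the blue cup upright in the middle of the cork coaster, and stand the potted plant upright on the desk midway between dock and coaster, in line with both. Lay the black mouse flat on the desk just to the right of the keyboard as seen from the robot, square with the keyboard and level with its middle, leaving a gap of about 40 mm. Leave the stapler and the phone where they are.

Things in the scene. Friction and masses are not known exactly. Their poses are not given: they have to be found in the camera images.
- keyboard: Black compact keyboard with grey keys, fixed to the desk, 110 (its x) by 290 (its y) by 22 mm high. Origin: centre of its underside. Its x points away from the robot (the long space bar is on the robot's side), its y to the left as seen from the robot, so its right-hand end is at y = -145 mm. It lies turned by up to 0.12 rad.
- dock: Silver docking station, a flat block fixed to the desk, 90 (its x) by 125 (its y) by 28 mm high, with a flat top. Origin: centre of its underside; z up. The coaster's centre always lies on the dock's own y axis, on its +y or -y side, 270 to 300 mm from the dock's centre.
- coaster: Round cork coaster fixed to the desk, 94 mm in diameter, 6 mm thick. Origin: centre of its underside.
- drive: Portable drive, orange with a dark panel on top, a loose flat block 56 (its x) by 100 (its y) by 20 mm high, about 190 g. Origin: centre of its underside; z up. Its long side goes along the dock's long side; either way round.
- hub: White USB hub with small blue ports in its long sides, a loose flat block 42 (its x) by 70 (its y) by 18 mm high, 70 g. Origin: centre of its underside; z up. Its long side goes along the drive's long side; either way round.
- mouse: Black computer mouse with a green wheel, loose, 100 (its x) by 58 (its y) by 34 mm high, 100 g; its flat sides for gripping reach from 8 to 16 mm above its underside, above that it narrows. Origin: centre of its underside; x points to the wheel end, z up. When laid out, its length runs along the keyboard's x; either way round.
- plant: Small succulent in a round white pot, loose; pot 56 mm in diameter from 20 to 50 mm height (narrower below), green leaves inside the pot's outline up to 68 mm, about 160 g. Origin: centre of its underside; z up.
- cup: Round blue cup without handle, open at the top, loose, 62 mm in diameter at the rim, 60 mm at 12 mm height, 52 mm at the foot, 60 mm tall, about 140 g. Origin: centre of its underside; z up.
- stapler: Red and black stapler, loose, 36 (its x) by 130 (its y) by 49 mm high. Origin: centre of its underside. A bystander on the far side of the desk: not to be moved.
- phone: Light blue mobile phone, loose, lying flat, 72 (its x) by 148 (its y) by 9 mm. Origin: centre of its underside. A bystander on the far side of the desk: not to be moved.
There are look-alikes about, which are no part of the job. What is shaped like the plant but pink or yellow is not meant.

How it is judged:
By the outcome, as a careful person would: the job done as asked, in the order asked, and still so for the second after the job is handed in, with the robot touching nothing.
It also fails if it takes over 118 s, if anything falls off the work surface, if the arm or the gripper's body presses on something with over 40 N, if the wrist force passes 120 N, or if a joint passes its speed limit or range.

ROBOT

A 6-joint arm with a two-finger parallel gripper is mounted at the origin on the work surface. World frame = base frame: x ahead of the robot, y to its left, z up, the work surface at z = 0. Lengths are in m, angles in rad, forces in N, time in s.
With the tool pointing down it reaches from about 0.4 to 0.825 m from the base axis. Payload 7 kg.
Tool frame: the origin (TCP) lies midway between the tips of the shut fingers; the grasp point (between the pads) lies 19 mm behind it; z points along the fingers, y is the line along which they close (so a half turn about z gives the same grasp; the last joint's range is limited). The gripper opens to 88 mm and grips with 3 to 60 N. Pads are 19 mm wide; open, the fingers measure 130 mm over their backs; the gripper's body (78 mm by 193 mm) begins 47 mm behind the grasp point.
Start: joints at [1.407, 0.359, 0.012, 0, -1.224, -0.288], TCP at [0.295, 0.607, 0.227] pointing down, gripper open.
Joint ranges: [-3.07, 3.07], [-1.43, 2.12], [-1.02, 1.25], [-3.03, 1.67], [-3.05, -0], [-3.03, 3.03]. Speed limits (rad/s): [2.39, 2.39, 3.01, 3.14, 3.14, 3.14].

INTERFACE

Orientations are given as a 3x3 rotation matrix whose columns are the frame's x, y, z axes.
In Python, from workcell import get_obs, read_camera, job_done gives the robot as it stands.
- The arm moves only by the tool send_rows, never from a script. Its argument "moves" is a list of rows, each a list of 3 entries, a list of its own where there are three numbers: the finger opening in m, from 0 to 0.0876, then the shift along the tool's x, y, z in m, then the turn about the tool's z in rad. A call has 1 to 8 rows; each row shifts and turns the commanded pose from where the row before left it, along the tool's axes as they then stand; what a row does not reach is not made up. A row lasts 1/8 s, in which the tool goes at most 62.5 mm and 10.7 degrees, less where a joint would pass 70% of its speed; a pose out of reach is approached as far as the arm can. A call is refused whole if a number of a shift passes 0.0625 or a number of a turn 0.188, either way. A call with a gripper value outside its range is refused whole. The fingers move at their own pace and stop on an object; "squeeze" is the grip in N (left out, the last holds). Time passes only in rows, so rows that do not move let the fingers close. It gives the time, the measured TCP pose, the force, the opening and the grip force at its end, in the units of the state.
- get_obs(): the state, without advancing time (a new reading comes with each control period).
- read_camera(name): name is "scene" or "top" or "wrist"; returns a dict with "frame" (480x640x3 uint8, red, green, blue), "fov_y" (degrees; the focal length in pixels is half the picture's height over the tangent of half this angle, whatever the lens; pixels are square), "cx", "cy" (the principal point, pixels), "cam_to_world" (4x4, takes a point from camera to world coordinates). Camera axes: x right, y up, looking along -z (the intrinsics and any distortion apply to the point x, -y, -z); pixel columns grow to the right and rows downward; lengths in m; the calibration is good to about 2 mm. A picture is of the moment at which its call begins. There is no depth.
- job_done(): hands the job in; it is judged then, once.
The state is a dict: "time_s": time; "qpos": joint angles; "qd": joint speeds; "effort": joint torques, N m; "eef_pos": TCP position; "ee_rot": TCP orientation; "wrist_force": force on the tool from outside, world axes, zero at the start; "torque": the same for the moment, N m; "width": finger opening in m; "finger_force": force on a finger pad.
Only numpy, scipy, OpenCV 4.12 (cv2) and the standard library are available. Lean on these libraries where they do the work, as an engineer would, in place of code of your own. Each camera call takes 0.05 s, during which the arm holds its last target. There are 200 camera calls.

## Working session

There is one attempt and no reset: what is moved stays moved. The work goes in short steps, Python scripts to look and compute and a tool call to move; the robot and the scene stay as the last step left them, time stands still between calls to the robot, and variables do not carry over. Pictures are saved under pics/ and viewed, at most 14 in all, crops included, and the job is handed in when it is done.

Besides the shell and the picture viewer there is one more tool, called after "Request:" as name([rows], argument=value, ...), one row to a line, values as JSON. send_rows: Moves the arm, as the interface text tells. Its arguments: {"type":"object","properties":{"moves":{"type":"array","items":{"type":"array"}},"squeeze":{"type":"number"}},"required":["moves"]}

```bash
ls; mkdir -p pics; python3 - <<'E'
from workcell import get_obs, read_camera
import cv2, numpy as np
o=get_obs(); print(o)
for n in("scene","top"):
    c=read_camera(n); cv2.imwrite(f"pics/{n}0.png",c["frame"][:,:,::-1]); print({k:v for k,v in c.items() if k!="frame"})
E
```

```text
pics
{'time_s': 0.0, 'qpos': array([ 1.40707818e+00,  3.59377771e-01,  1.10423483e-02, -3.49618693e-04,
       -1.22407308e+00, -2.88096690e-01]), 'qd': array([-0.0019036 ,  0.00139716, -0.00026507, -0.00045344, -0.00014002,
       -0.00131457]), 'effort': array([-3.78531222e-04, -5.82727754e+01,  2.93042189e+01,  6.99670002e+00,
        6.75269999e-03, -1.68083188e-04]), 'eef_pos': array([0.29451723, 0.60681421, 0.22562148]), 'ee_rot': array([[ 8.99604277e-01, -4.36705623e-01, -5.87177387e-04],
       [-4.36705994e-01, -8.99602975e-01, -1.53700127e-03],
       [ 1.42990573e-04,  1.63911680e-03, -9.99998646e-01]]), 'wrist_force': array([0.41070239, 0.03607254, 0.60298025]), 'torque': array([ 0.00634312,  0.01917294, -0.0273453 ]), 'finger_force': 0.0, 'width': 0.0876765420384114}
{'fov_y': 47.19706673516631, 'cx': 312.4369284779907, 'cy': 239.51648428104895, 'cam_to_world': array([[ 0.41380036, -0.63667983,  0.65069812,  1.33679851],
       [ 0.91035602,  0.28578138, -0.29930071, -0.35229879],
       [ 0.00460132,  0.7162177 ,  0.69786176,  0.91472526],
       [ 0.        ,  0.        ,  0.        ,  1.        ]])}
{'fov_y': 52.17413812888144, 'cx': 317.15593857698923, 'cy': 249.29273628911147, 'cam_to_world': array([[-0.02204739,  0.99325544, -0.1138312 ,  0.42025939],
       [-0.99917809, -0.01801741,  0.03631149,  0.03426457],
       [ 0.03401564,  0.11453821,  0.99283631,  1.01262224],
       [ 0.        ,  0.        ,  0.        ,  1.        ]])}
```

View pics/scene0.png

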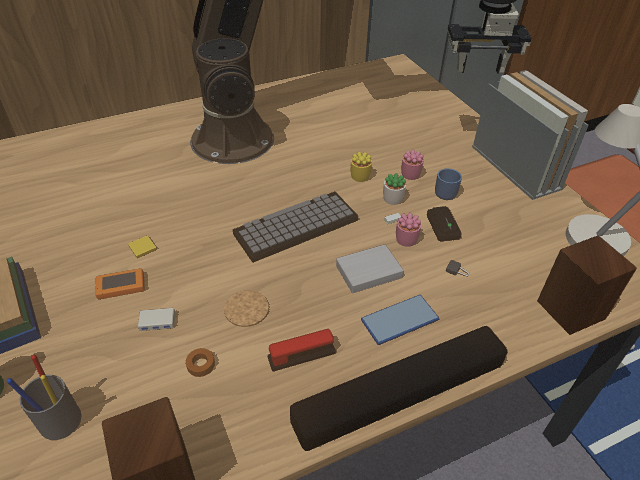

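View pics/top0.png

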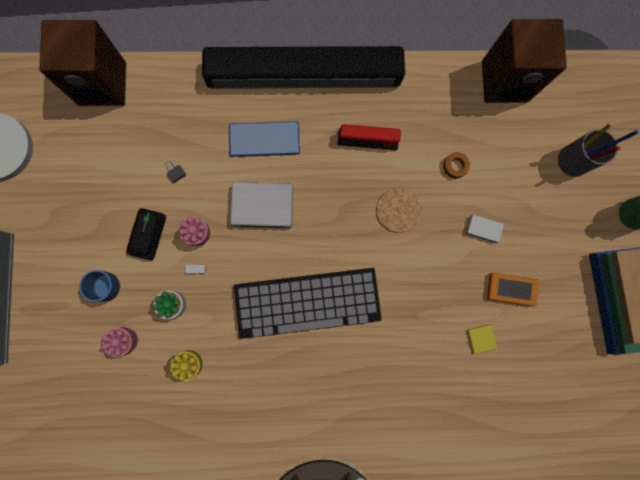

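```bash
cat > h.py <<'E'
import numpy as np, cv2
from workcell import get_obs, read_camera
def ray(c,u,v):
    f=240/np.tan(np.radians(c["fov_y"])/2); M=c["cam_to_world"]
    d=M[:3,:3]@np.array([(u-c["cx"])/f,-(v-c["cy"])/f,-1.]); return M[:3,3],d
def px(c,u,v,z):
    o,d=ray(c,u,v); return (o+d*(z-o[2])/d[2])[:2]
def proj(c,p):
    f=240/np.tan(np.radians(c["fov_y"])/2); M=c["cam_to_world"]
    q=M[:3,:3].T@(np.asarray(p)-M[:3,3]); return np.array([c["cx"]-f*q[0]/q[2],c["cy"]+f*q[1]/q[2]])
def crop(c,u0,v0,w,h,s,name):
    im=cv2.resize(c["frame"][v0:v0+h,u0:u0+w,::-1],None,fx=s,fy=s,interpolation=cv2.INTER_CUBIC)
    im=cv2.convertScaleAbs(im,alpha=1.3,beta=15)
    for u in range((u0+19)//20*20,u0+w,20): cv2.putText(im,str(u),(int((u-u0+.5)*s),10),0,.35,(0,0,255)); cv2.line(im,(int((u-u0+.5)*s),12),(int((u-u0+.5)*s),20),(0,0,255))
    for v in range((v0+19)//20*20,v0+h,20): cv2.putText(im,str(v),(0,int((v-v0+.5)*s)),0,.35,(0,0,255)); cv2.line(im,(24,int((v-v0+.5)*s)),(32,int((v-v0+.5)*s)),(0,0,255))
    cv2.imwrite(f"pics/{name}.png",im)
E
python3 - <<'E'
from h import *
c=read_camera("top")
crop(c,70,165,245,184,3.25,"L"); crop(c,355,170,200,150,4,"R")
E
```

```text
(no output)
```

View pics/L.png

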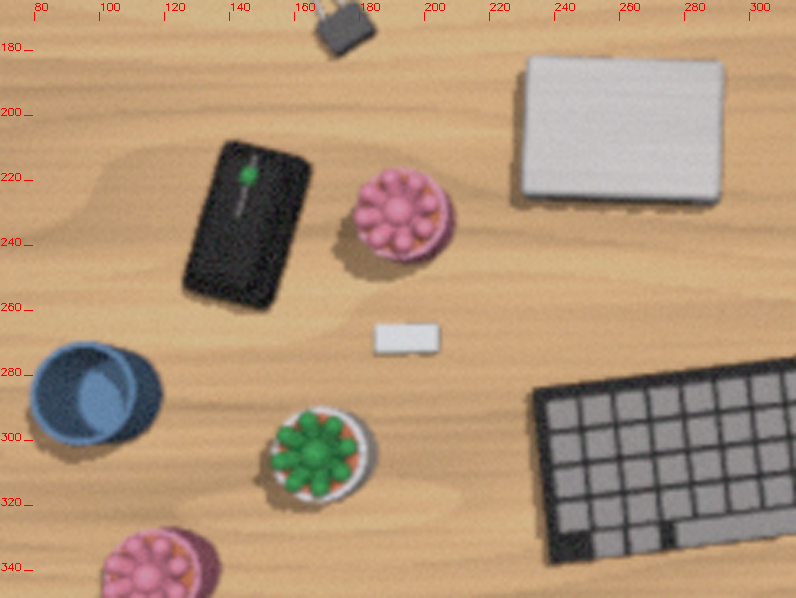

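View pics/R.png

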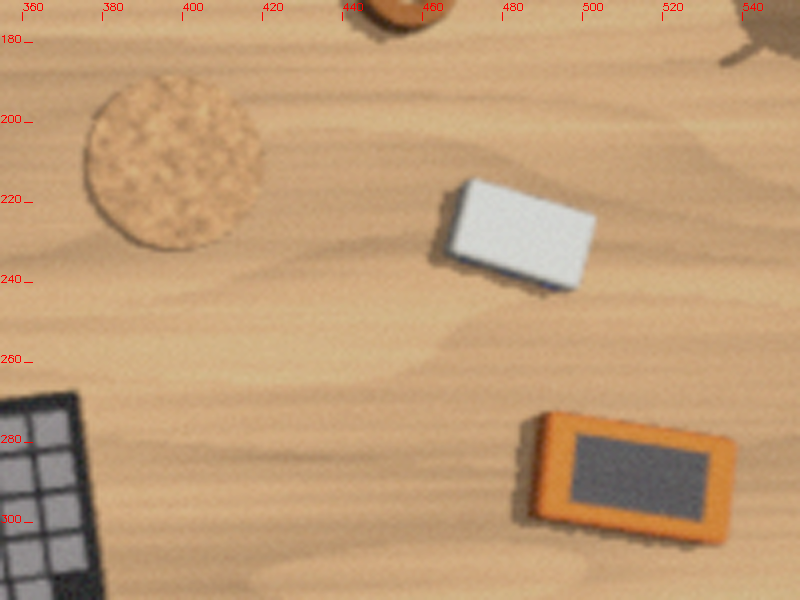

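```bash
cat > m.py <<'E'
from h import *
c=read_camera("top")
L=lambda X,Y:(X/3.25+69.5,Y/3.25+164.5); R=lambda X,Y:(X/4+354.5,Y/4+169.5)
def quad(n,P,z):
    Q=np.array([px(c,*p,z) for p in P]); e=np.roll(Q,-1,0)-Q
    a=[round(np.degrees(np.arctan2(e[i,1],e[i,0])),1) for i in range(4)]
    print(n,Q.mean(0).round(4),"edges",np.linalg.norm(e,axis=1).round(4),a)
quad("dock",[L(529,56),L(722,60),L(720,200),L(523,193)],.028)
quad("mouse",[L(228,140),L(312,163),L(268,312),L(183,288)],.014)
quad("kb",[L(533,388),R(77,393),(381,322),L(549,565)],.02)
quad("hub",[R(470,178),R(596,216),R(577,290),R(452,250)],.018)
quad("drive",[R(551,410),R(736,438),R(724,545),R(539,515)],.02)
for n,p,z in[("coaster",R(174.5,162.5),.006),("cup",L(83.5,394),.06),("plantrim",L(319,455),.05),("plantleaf",L(315,453),.068)]: print(n,px(c,*p,z).round(4))
s=read_camera("scene")
for n,p,z in[("cup",(448,175),.06),("coaster",(246,308),.006),("plant",(395.5,180),.06)]: print("scene",n,px(s,*p,z).round(4))
E
python3 m.py
```

```text
dock [0.629  0.1098] edges [0.1212 0.0895 0.1226 0.0873] [np.float64(-92.0), np.float64(178.3), np.float64(87.0), np.float64(-2.6)]
mouse [0.5728 0.346 ] edges [0.0548 0.0973 0.055  0.0968] [np.float64(-106.5), np.float64(164.6), np.float64(73.1), np.float64(-15.5)]
kb [0.4261 0.0205] edges [0.2858 0.1103 0.287  0.1087] [np.float64(-84.6), np.float64(-174.4), np.float64(95.1), np.float64(5.0)]
hub [ 0.5728 -0.3531] edges [0.0685 0.0406 0.068  0.0395] [np.float64(-107.9), np.float64(162.0), np.float64(71.1), np.float64(-17.2)]
drive [ 0.4455 -0.4035] edges [0.0968 0.0554 0.0963 0.0543] [np.float64(-99.7), np.float64(169.3), np.float64(79.7), np.float64(-10.2)]
coaster [ 0.6153 -0.1745]
cup [0.4671 0.4254]
plantrim [0.4285 0.2905]
plantleaf [0.4295 0.288 ]
scene cup [0.4671 0.4255]
scene coaster [ 0.62   -0.1751]
scene plant [0.4303 0.2932]
```

Request:
send_rows([
  [0.0876,[0.035,0.035,0],0],
  [0.0876,[0.035,0.035,0],0],
  [0.0876,[0.035,0.035,0],0],
  [0.0876,[0.035,0.035,0],0],
  [0.0876,[0.035,0.035,0],0],
  [0.0876,[0.035,0.035,0],0],
  [0.0876,[0.035,0.035,0],0],
  [0.0876,[0.035,0.035,0],0],
])

```text
time_s: 1.25
eef_pos: [0.4246, 0.2316, 0.2268]
ee_rot: [[0.9, -0.436, 0.0], [-0.436, -0.9, 0.0], [0.0, -0.001, -1.0]]
wrist_force: [1.1, 0.5, 0.8]
width: 0.0875
finger_force: 0.0
```

Request:
send_rows([
  [0.0876,[0.035,0.035,0],0],
  [0.0876,[0.035,0.035,0],0],
  [0.0876,[0.035,0.035,0],0],
  [0.0876,[0.035,0.035,0],0],
  [0.0876,[0.035,0.035,0],0],
  [0.0876,[0.016,0.048,0],0],
  [0.0876,[0.016,0.048,0],0],
  [0.0876,[0.016,0.048,0],0],
])

```text
time_s: 2.25
eef_pos: [0.4853, -0.1528, 0.2267]
ee_rot: [[0.9, -0.436, 0.0], [-0.436, -0.9, -0.0], [0.0, -0.0, -1.0]]
wrist_force: [1.2, -0.5, 0.1]
width: 0.0878
finger_force: 0.0
```

Request:
send_rows([
  [0.0876,[0.016,0.048,0],0],
  [0.0876,[0.016,0.048,0],0],
  [0.0876,[0.016,0.048,0],0],
  [0.0876,[0.016,0.048,0],0],
  [0.0876,[0.016,0.048,0],0],
  [0.0876,[0,0,0],0.186],
  [0.0876,[0,0,0],0.186],
  [0.0876,[0,0,0],0.186],
])

```text
time_s: 3.25
eef_pos: [0.4527, -0.4023, 0.2264]
ee_rot: [[0.526, -0.85, -0.0], [-0.85, -0.526, 0.0], [-0.0, 0.0, -1.0]]
wrist_force: [0.0, 0.5, -0.4]
width: 0.0878
finger_force: 0.0
```

Request:
send_rows([
  [0.0876,[0,0,0],0.186],
  [0.0876,[0,0,0],0.186],
  [0.0876,[0,0,0],0.186],
  [0.0876,[0,0,0],0.186],
  [0.0876,[0,0,0],0],
])

```text
time_s: 3.88
eef_pos: [0.4528, -0.4021, 0.2265]
ee_rot: [[-0.181, -0.984, -0.0], [-0.984, 0.181, 0.0], [-0.0, 0.0, -1.0]]
wrist_force: [0.5, 0.1, -0.1]
width: 0.0877
finger_force: 0.0
```

```bash
cat >> h.py <<'E'
def go(x,y,z,yaw=None,o=None):
    "shift in present tool axes and turn to reach x,y,z and yaw (deg) of the tool's CLOSING axis (mod 180)"
    o=o or get_obs(); R=o["ee_rot"]; p=o["eef_pos"]
    s=R.T@(np.array([x,y,z])-p); cy=np.degrees(np.arctan2(R[1,1],R[0,1]))
    t=0 if yaw is None else -((yaw-cy+90)%180-90)
    print("pos",p.round(4),"closeyaw",cy.round(2),"shift",s.round(4),"turn",round(np.radians(t),4),"q6",o["qpos"][5].round(3),"tilt",R[:2,2].round(4),"w",round(o["width"],4))
E
python3 - <<'E'
from h import *
go(.4455,-.4035,.01,-10.4)
c=read_camera("wrist"); print(c["fov_y"],c["cx"],c["cy"],c["cam_to_world"].round(3))
for n,P in[("drive",(.4455,-.4035,.02))]: print(proj(c,P))
cv2.imwrite("pics/w1.png",c["frame"][:,:,::-1])
E
```

```text
pos [ 0.4528 -0.4021  0.2265] closeyaw 169.59 shift [0.0028 0.0069 0.2165] turn -0.0002 q6 0.222 tilt [-0.0001  0.0001] w 0.0877
60.98105955290558 315.09036301820873 238.1077872280364 [[-0.984 -0.174 -0.049  0.44 ]
 [ 0.181 -0.943 -0.278 -0.476]
 [ 0.002 -0.282  0.959  0.383]
 [ 0.     0.     0.     1.   ]]
[322.71800209 201.28879874]
```

View pics/w1.png

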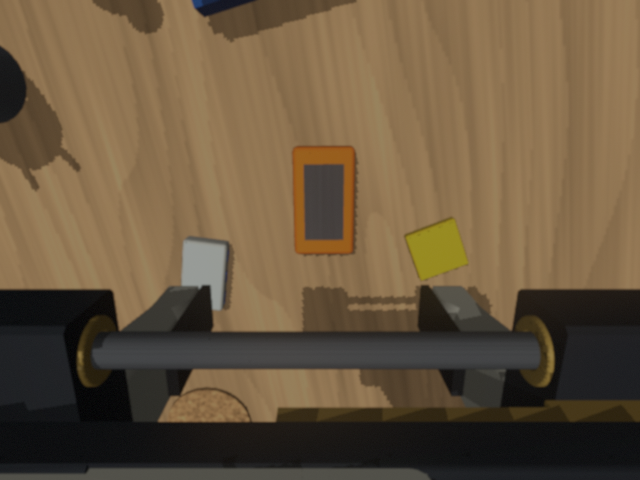

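Request:
send_rows([
  [0.0876,[0.003,0.0084,0.03],0],
  [0.0876,[0,0,0.05],0],
  [0.0876,[0,0,0.05],0],
  [0.0876,[0,0,0.05],0],
  [0.0876,[0,0,0.03],0],
  [0.0876,[0,0,0.0115],0],
  [0.0876,[0,0,0],0],
  [0.03,[0,0,0],0],
], squeeze=25)

```text
time_s: 4.92
eef_pos: [0.4451, -0.4041, 0.0065]
ee_rot: [[-0.181, -0.984, 0.002], [-0.984, 0.181, -0.001], [0.001, -0.002, -1.0]]
wrist_force: [-0.1, -0.2, 0.9]
width: 0.0822
finger_force: 0.0
```

Request:
send_rows([
  [0.03,[0,0,0],0],
  [0.03,[0,0,0],0],
  [0.03,[0,0,0],0],
  [0.03,[0,0,0],0],
])

```text
time_s: 5.42
eef_pos: [0.4444, -0.4037, 0.0057]
ee_rot: [[-0.182, -0.983, 0.001], [-0.983, 0.182, -0.0], [0.0, -0.001, -1.0]]
wrist_force: [-0.9, 1.3, 5.2]
width: 0.0555
finger_force: 25.0
```

Request:
send_rows([
  [0.03,[0,0,-0.03],0],
  [0.03,[0,0,-0.05],0],
  [0.03,[0,0,-0.05],0],
  [0.03,[0,0,-0.05],0],
  [0.03,[-0.042,-0.016,0],0],
  [0.03,[-0.042,-0.016,0],0],
  [0.03,[-0.042,-0.016,0],0],
  [0.03,[-0.042,-0.016,0],0],
])

```text
time_s: 6.42
eef_pos: [0.5378, -0.2486, 0.1846]
ee_rot: [[-0.182, -0.983, -0.001], [-0.983, 0.182, 0.0], [-0.0, 0.001, -1.0]]
wrist_force: [0.6, 0.2, -1.7]
width: 0.0557
finger_force: 25.0
```

Request:
send_rows([
  [0.03,[-0.042,-0.016,0],0],
  [0.03,[-0.042,-0.016,0],0],
  [0.03,[-0.042,-0.016,0],0],
  [0.03,[-0.042,-0.016,0],0],
  [0.03,[0,0,0],-0.13],
  [0.03,[0,0,0],0],
])

```text
time_s: 7.18
eef_pos: [0.6307, -0.0958, 0.1841]
ee_rot: [[-0.053, -0.999, -0.002], [-0.999, 0.053, 0.0], [0.0, 0.002, -1.0]]
wrist_force: [-0.1, -0.2, -1.4]
width: 0.0557
finger_force: 25.0
```

```bash
python3 - <<'E'
from h import *
import pickle
go(.629,.19,.2,-2.8)
c=read_camera("wrist"); pickle.dump(c,open("c1.pkl","wb"))
for P in[(.6153,-.1745,.006),(.62,-.175,.006)]: print(proj(c,P))
cv2.imwrite("pics/w2.png",c["frame"][:,:,::-1])
E
```

```text
pos [ 0.6307 -0.0958  0.1841] closeyaw 176.97 shift [-0.2853  0.0169 -0.0158] turn -0.004 q6 -0.207 tilt [-0.0017  0.0001] w 0.0557
[329.32607841 112.31666236]
[323.3201798  111.98160693]
```

View pics/w2.png

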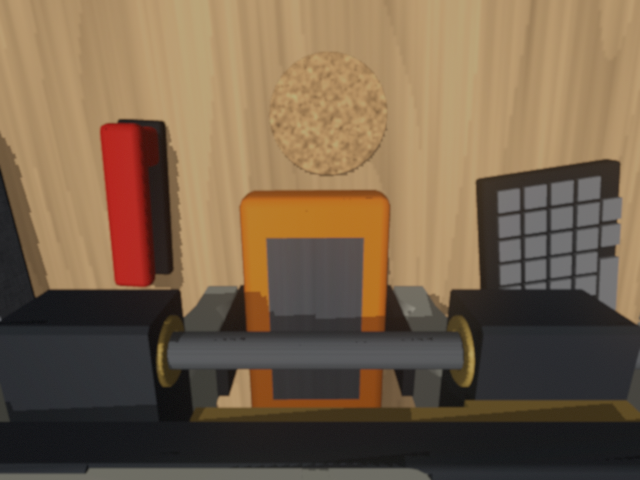

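Request:
send_rows([
  [0.03,[-0.047,0.003,0],0],
  [0.03,[-0.047,0.003,0],0],
  [0.03,[-0.047,0.003,0],0],
  [0.03,[-0.047,0.003,0],0],
  [0.03,[-0.047,0.003,0],0],
  [0.03,[-0.047,0.003,0],0],
  [0.03,[0,0,0],0],
])

```text
time_s: 8.1
eef_pos: [0.6278, 0.1884, 0.1847]
ee_rot: [[-0.053, -0.999, -0.0], [-0.999, 0.053, 0.0], [-0.0, 0.0, -1.0]]
wrist_force: [-0.7, -0.9, -1.5]
width: 0.0558
finger_force: 25.0
```

```bash
python3 - <<'E'
from h import *
import pickle
go(.629,.1098,.035,-2.8)
c=read_camera("wrist"); pickle.dump(c,open("c2.pkl","wb"))
a=np.radians(87.3);Y=np.array([np.cos(a),np.sin(a)]);X=np.array([Y[1],-Y[0]]); C=np.array([.629,.1098])
im=c["frame"][:,:,::-1].copy()
Q=[proj(c,[*(C+i*.045*X+j*.0625*Y),.028]) for i,j in((1,-1),(-1,-1),(-1,1),(1,1))]; print(np.round(Q,1))
cv2.imwrite("pics/w3.png",im)
E
```

```text
pos [0.6278 0.1884 0.1847] closeyaw 176.93 shift [ 0.0785 -0.0054  0.1497] turn -0.0046 q6 -0.642 tilt [-0.0002  0.0002] w 0.0558
[[242.   19.2]
 [372.   18.4]
 [366.7 196.8]
 [251.2 197.5]]
```

View pics/w3.png

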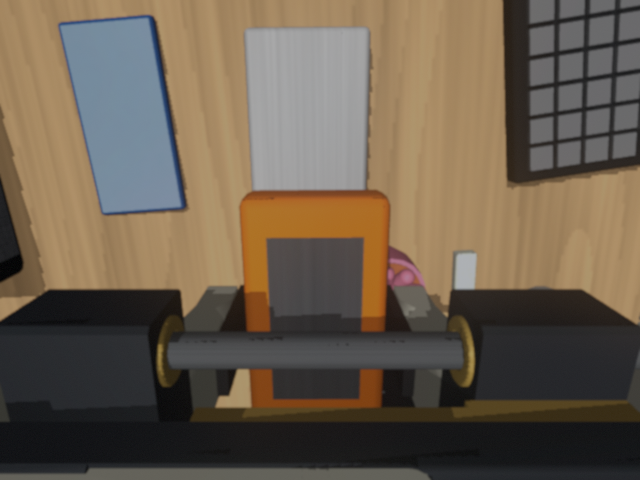

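Request:
send_rows([
  [0.03,[0.04,-0.003,0],0],
  [0.03,[0.0385,-0.0025,0.01],0],
  [0.03,[0,0,0.05],0],
  [0.03,[0,0,0.05],0],
  [0.03,[0,0,0.025],0],
  [0.03,[0,0,0.0125],0],
  [0.03,[0,0,0],0],
  [0.03,[0,0,0.002],0],
])

```text
time_s: 9.15
eef_pos: [0.6305, 0.1076, 0.0371]
ee_rot: [[-0.053, -0.999, 0.002], [-0.999, 0.053, 0.001], [-0.001, -0.002, -1.0]]
wrist_force: [0.8, -0.1, -1.7]
width: 0.0558
finger_force: 25.0
```

Request:
send_rows([
  [0.03,[0,0,0],0],
  [0.075,[0,0,0],0],
  [0.075,[0,0,0],0],
  [0.075,[0,0,0],0],
  [0.075,[0,0,-0.04],0],
  [0.0876,[0,0,-0.05],0],
  [0.0876,[0,0,-0.05],0],
  [0.0876,[0,0,0],0],
])

```text
time_s: 10.15
eef_pos: [0.632, 0.1083, 0.1808]
ee_rot: [[-0.052, -0.999, 0.008], [-0.999, 0.052, 0.003], [-0.003, -0.008, -1.0]]
wrist_force: [0.1, 0.5, -0.1]
width: 0.0872
finger_force: 0.0
```

```bash
python3 - <<'E'
from h import *
go(.5728,-.3531,.2,-17.6)
c=read_camera("top"); crop(c,225,170,180,70,4.4,"dock1")
E
```

```text
pos [0.632  0.1083 0.1808] closeyaw 177.0 shift [ 0.4638  0.0348 -0.021 ] turn 0.2548 q6 -0.527 tilt [0.0082 0.0029] w 0.0872
```

View pics/dock1.png

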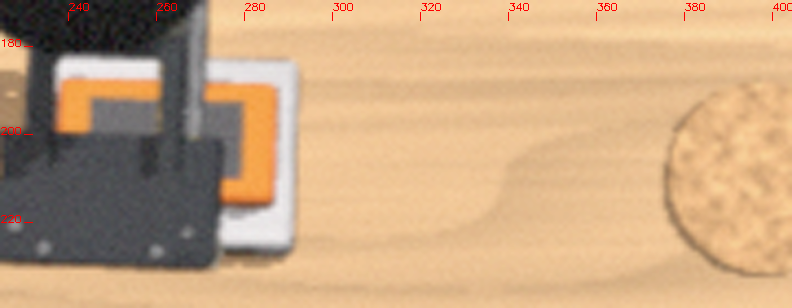

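Request:
send_rows([
  [0.0876,[0.046,0.0035,0],0],
  [0.0876,[0.046,0.0035,0],0],
  [0.0876,[0.046,0.0035,0],0],
  [0.0876,[0.046,0.0035,0],0],
  [0.0876,[0.046,0.0035,0],0],
  [0.0876,[0.046,0.0035,0],0],
  [0.0876,[0.046,0.0035,0],0],
  [0.0876,[0.046,0.0035,0],0],
])

```text
time_s: 11.2
eef_pos: [0.5809, -0.2598, 0.1741]
ee_rot: [[-0.053, -0.999, -0.002], [-0.999, 0.053, 0.001], [-0.0, 0.002, -1.0]]
wrist_force: [1.0, 0.5, -0.2]
width: 0.0877
finger_force: 0.0
```

Request:
send_rows([
  [0.0876,[0.046,0.0035,0],0],
  [0.0876,[0.046,0.0035,0],0],
  [0.0876,[0,0,0],0.127],
  [0.0876,[0,0,0],0.127],
  [0.0876,[0,0,0],0],
])

```text
time_s: 11.82
eef_pos: [0.5694, -0.35, 0.1741]
ee_rot: [[-0.302, -0.953, -0.002], [-0.953, 0.302, 0.001], [-0.0, 0.002, -1.0]]
wrist_force: [-0.1, 0.6, 0.0]
width: 0.0878
finger_force: 0.0
```

```bash
python3 - <<'E'
from h import *
go(.5728,-.3531,.008,-17.6)
c=read_camera("wrist"); a=np.radians(72.4);Y=np.array([np.cos(a),np.sin(a)]);X=np.array([Y[1],-Y[0]]); C=np.array([.5728,-.3531])
print(np.round([proj(c,[*(C+i*.021*X+j*.035*Y),.018]) for i,j in((1,-1),(-1,-1),(-1,1),(1,1))],1))
crop(c,220,120,200,150,4,"hub1")
t=read_camera("top"); crop(t,220,170,90,70,6,"dock2")
E
python3 - <<'E'
import cv2,numpy as np
a=cv2.imread("pics/hub1.png")[:, :]; b=cv2.imread("pics/dock2.png")
a=cv2.resize(a,None,fx=.5,fy=.5); a=cv2.resize(a,(b.shape[1]*400//b.shape[1],300)); 
o=np.zeros((300+b.shape[0]-120,max(400,b.shape[1]),3),np.uint8) if 0 else np.zeros((300+300,540,3),np.uint8)
o[:300,:400]=a; o[300:,:386]=cv2.resize(b,(386,300)); cv2.imwrite("pics/two.png",o)
E
```

```text
pos [ 0.5694 -0.35    0.1741] closeyaw 162.43 shift [ 0.002  -0.0046  0.1661] turn 0.0006 q6 -0.046 tilt [-0.002   0.0008] w 0.0878
[[281.5 170.1]
 [336.5 170.1]
 [335.2 256.9]
 [283.4 256.9]]
```

View pics/two.png

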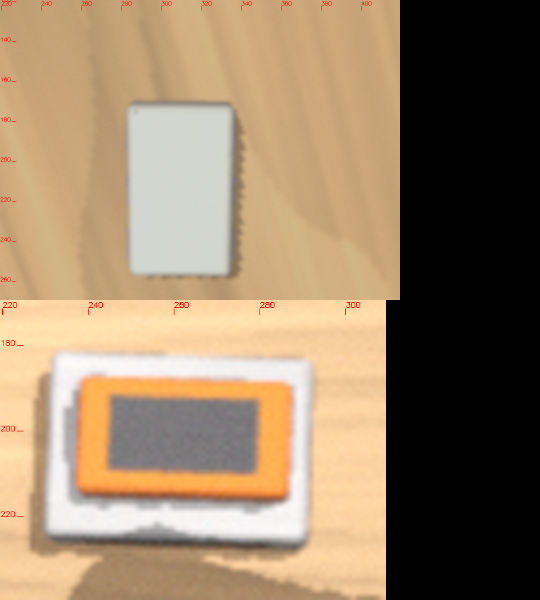

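```bash
python3 - <<'E'
from h import *
c=read_camera("top")
P=lambda X,Y:(X/4.29+219.5,(Y-300)/4.29+169.5)
for n,z,q in(("dock",.028,[(53,352),(311,360),(306,540),(46,533)]),("drive",.048,[(79,378),(292,383),(287,498),(76,493)])):
    Q=np.array([px(c,*P(*p),z) for p in q]);e=np.roll(Q,-1,0)-Q;print(n,Q.mean(0).round(4),np.linalg.norm(e,axis=1).round(4),np.degrees(np.arctan2(e[:,1],e[:,0])).round(1))
E
```

```text
dock [0.6291 0.11  ] [0.1228 0.0872 0.1225 0.0873] [-92.6 177.5  87.5  -2.3]
drive [0.6286 0.1064] [0.0992 0.0546 0.0976 0.0544] [-92.2 176.7  87.7  -1.7]
```

Request:
send_rows([
  [0.0876,[0.002,-0.004,0.02],0],
  [0.0876,[0,0,0.05],0],
  [0.0876,[0,0,0.05],0],
  [0.0876,[0,0,0.03],0],
  [0.0876,[0,0,0.018],0],
  [0.0876,[0,0,0],0],
  [0.02,[0,0,0],0],
  [0.02,[0,0,0],0],
], squeeze=20)

```text
time_s: 12.98
eef_pos: [0.5743, -0.3535, 0.0092]
ee_rot: [[-0.302, -0.953, 0.002], [-0.953, 0.302, -0.001], [0.0, -0.003, -1.0]]
wrist_force: [-0.1, 1.6, 1.0]
width: 0.0729
finger_force: 0.0
```

Request:
send_rows([
  [0.02,[0,0,0],0],
  [0.02,[0,0,0],0],
  [0.02,[0,0,0],0],
  [0.02,[0,0,0],0],
])

```text
time_s: 13.48
eef_pos: [0.5733, -0.3532, 0.0077]
ee_rot: [[-0.302, -0.953, 0.0], [-0.953, 0.302, -0.0], [0.0, -0.0, -1.0]]
wrist_force: [-1.5, 1.4, 2.1]
width: 0.0416
finger_force: 20.0
```

Request:
send_rows([
  [0.02,[0,0,-0.03],0],
  [0.02,[0,0,-0.06],0],
  [0.02,[0,0,-0.06],-0.131],
  [0.02,[0,0,0],-0.132],
  [0.02,[-0.0463,-0.0035,0],0],
  [0.02,[-0.0463,-0.0035,0],0],
  [0.02,[-0.0463,-0.0035,0],0],
  [0.02,[-0.0463,-0.0035,0],0],
])

```text
time_s: 14.48
eef_pos: [0.5953, -0.1673, 0.1574]
ee_rot: [[-0.044, -0.999, -0.0], [-0.999, 0.044, 0.0], [-0.0, 0.0, -1.0]]
wrist_force: [0.8, -0.4, -1.9]
width: 0.042
finger_force: 20.0
```

Request:
send_rows([
  [0.02,[-0.0463,-0.0035,0],0],
  [0.02,[-0.0463,-0.0035,0],0],
  [0.02,[-0.0463,-0.0035,0],0],
  [0.02,[-0.0463,-0.0035,0],0],
  [0.02,[-0.0463,-0.0035,0],0],
  [0.02,[-0.0463,-0.0035,0],0],
  [0.02,[0,0,0],0],
  [0.02,[0,0,0],0],
])

```text
time_s: 15.48
eef_pos: [0.6283, 0.1079, 0.1572]
ee_rot: [[-0.043, -0.999, -0.001], [-0.999, 0.043, -0.0], [0.0, 0.001, -1.0]]
wrist_force: [0.3, -0.5, -1.7]
width: 0.0423
finger_force: 20.0
```

```bash
python3 - <<'E'
from h import *
go(.6288,.1075,.0575,-2.5)
E
```

```text
pos [0.6283 0.1079 0.1572] closeyaw 177.52 shift [ 0.0004 -0.0006  0.0997] turn 0.0003 q6 -0.519 tilt [-0.0008 -0.0003] w 0.0423
```

Request:
send_rows([
  [0.02,[0,0,0.045],0],
  [0.02,[0,0,0.04],0],
  [0.02,[0,0,0.0145],0],
  [0.02,[0,0,0],0],
  [0.02,[0,0,0.001],0],
  [0.065,[0,0,0],0],
  [0.065,[0,0,0],0],
  [0.065,[0,0,0],0],
])

```text
time_s: 16.48
eef_pos: [0.6288, 0.108, 0.0575]
ee_rot: [[-0.044, -0.999, 0.001], [-0.999, 0.044, 0.0], [-0.0, -0.001, -1.0]]
wrist_force: [-0.8, 0.6, 0.6]
width: 0.063
finger_force: 0.0
```

Request:
send_rows([
  [0.0876,[0,0,-0.05],0],
  [0.0876,[0,0,-0.06],0],
  [0.0876,[0,0,-0.03],0],
  [0.0876,[0,0,0],0],
])

```text
time_s: 16.98
eef_pos: [0.6301, 0.1084, 0.2007]
ee_rot: [[-0.044, -0.999, 0.006], [-0.999, 0.044, 0.002], [-0.002, -0.005, -1.0]]
wrist_force: [-0.2, -0.9, -0.0]
width: 0.0873
finger_force: 0.0
```

```bash
python3 - <<'E'
from h import *
go(.4671,.4254,.2,None)
E
```

```text
pos [0.6301 0.1084 0.2007] closeyaw 177.5 shift [-0.3096  0.1767  0.0005] turn 0.0 q6 -0.519 tilt [0.0056 0.0022] w 0.0873
```

Request:
send_rows([
  [0.0876,[-0.044,0.025,0],0],
  [0.0876,[-0.044,0.025,0],0],
  [0.0876,[-0.044,0.025,0],0],
  [0.0876,[-0.044,0.025,0],0],
  [0.0876,[-0.044,0.025,0],0],
  [0.0876,[-0.044,0.025,0],0],
  [0.0876,[-0.045,0.0265,0],0],
  [0.0876,[0,0,0],0],
])

```text
time_s: 17.98
eef_pos: [0.4638, 0.4269, 0.1956]
ee_rot: [[-0.04, -0.999, -0.001], [-0.999, 0.04, -0.001], [0.001, 0.001, -1.0]]
wrist_force: [0.8, -0.1, 0.3]
width: 0.0875
finger_force: 0.0
```

```bash
python3 - <<'E'
from h import *
go(.4671,.4254,.026,None)
c=read_camera("wrist"); 
print("rim pred",proj(c,[.4671,.4254,.06]),proj(c,[.4671+.031,.4254,.06]))
cv2.imwrite("pics/w4.png",c["frame"][:,:,::-1])
E
```

```text
pos [0.4638 0.4269 0.1956] closeyaw 177.69 shift [ 0.0011 -0.0035  0.1696] turn 0.0 q6 -1.093 tilt [-0.0011 -0.0011] w 0.0875
rim pred [310.78020139 222.22299723] [268.9374336  223.88428821]
```

View pics/w4.png

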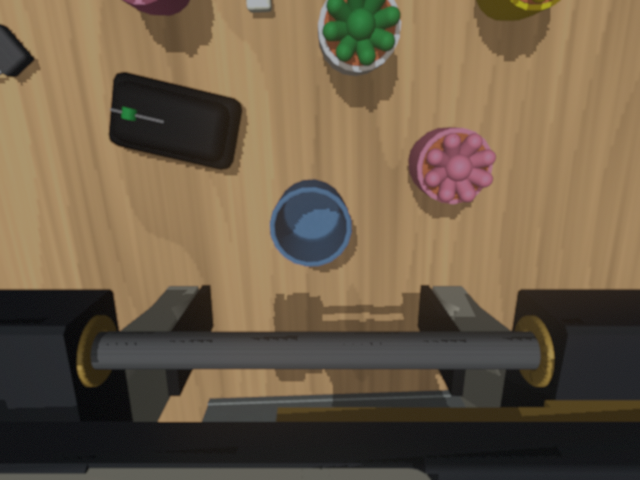

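Request:
send_rows([
  [0.0876,[-0.001,-0.003,0.03],0],
  [0.0876,[0,0,0.05],0],
  [0.0876,[0,0,0.05],0],
  [0.0876,[0,0,0.03],0],
  [0.0876,[0,0,0.0155],0],
  [0.0876,[0,0,0],0],
  [0.04,[0,0,0],0],
  [0.04,[0,0,0],0],
], squeeze=15)

```text
time_s: 19.02
eef_pos: [0.4695, 0.4259, 0.0231]
ee_rot: [[-0.044, -0.999, 0.001], [-0.999, 0.044, 0.002], [-0.002, -0.001, -1.0]]
wrist_force: [-0.2, -0.7, -0.4]
width: 0.0727
finger_force: 0.0
```

Request:
send_rows([
  [0.04,[0,0,0],0],
  [0.04,[0,0,0],0],
  [0.04,[0,0,0],0],
  [0.04,[0,0,-0.02],0],
  [0.04,[0,0,-0.05],0],
  [0.04,[0,0,-0.05],0],
  [0.04,[0,0,-0.04],0],
  [0.04,[0,0,0],0],
])

```text
time_s: 20.02
eef_pos: [0.4701, 0.4267, 0.1854]
ee_rot: [[-0.044, -0.999, 0.004], [-0.999, 0.044, 0.005], [-0.006, -0.004, -1.0]]
wrist_force: [-0.9, 0.7, -2.1]
width: 0.0607
finger_force: 14.8
```

```bash
python3 - <<'E'
from h import *
go(.6153,-.1745,.18,-2.5)
c=read_camera("wrist"); cv2.imwrite("pics/w5.png",c["frame"][:,:,::-1])
E
```

```text
pos [0.4701 0.4267 0.1854] closeyaw 177.5 shift [ 0.5943 -0.1713  0.0028] turn 0.0 q6 -1.088 tilt [0.0039 0.0054] w 0.0607
```

Request:
send_rows([
  [0.04,[0.0457,-0.0132,0],0],
  [0.04,[0.0457,-0.0132,0],0],
  [0.04,[0.0457,-0.0132,0],0],
  [0.04,[0.0457,-0.0132,0],0],
  [0.04,[0.0457,-0.0132,0],0],
  [0.04,[0.0457,-0.0132,0],0],
  [0.04,[0.0457,-0.0132,0],0],
  [0.04,[0.0457,-0.0132,0],0],
])

```text
time_s: 21.08
eef_pos: [0.5574, 0.0535, 0.1797]
ee_rot: [[-0.044, -0.999, -0.003], [-0.999, 0.044, -0.001], [0.001, 0.003, -1.0]]
wrist_force: [0.6, 0.4, -1.1]
width: 0.0613
finger_force: 14.9
```

Request:
send_rows([
  [0.04,[0.0457,-0.0132,0],0],
  [0.04,[0.0457,-0.0132,0],0],
  [0.04,[0.0457,-0.0132,0],0],
  [0.04,[0.0457,-0.0132,0],0],
  [0.04,[0.0457,-0.0132,0],0],
  [0.04,[0,0,0],0],
  [0.04,[0,0,0.05],0],
  [0.04,[0,0,0],0],
])

```text
time_s: 22.08
eef_pos: [0.6102, -0.1751, 0.1264]
ee_rot: [[-0.045, -0.999, -0.01], [-0.999, 0.045, 0.001], [-0.001, 0.01, -1.0]]
wrist_force: [-0.4, 0.1, -2.2]
width: 0.0602
finger_force: 14.9
```

```bash
python3 - <<'E'
from h import *
go(.6153,-.175,.027,None)
c=read_camera("wrist"); o=get_obs(); R=o["ee_rot"]
r=o["eef_pos"]+R@np.array([0,0,-.040]); f=lambda k:proj(c,r+R@np.array(k))
print("rim if centred: c",f([0,0,0]),"+x",f([.031,0,0]),"-x",f([-.031,0,0]),"y",f([0,.031,0]))
cv2.imwrite("pics/w6.png",c["frame"][:,:,::-1])
E
```

```text
pos [ 0.6102 -0.1751  0.1264] closeyaw 177.43 shift [-0.0003 -0.0061  0.0994] turn 0.0 q6 -0.07 tilt [-0.0102  0.0013] w 0.0602
rim if centred: c [310.97949022 361.78771957] +x [310.57258758 271.11660264] -x [311.33504096 441.0159668 ] y [407.72176871 361.36091187]
```

View pics/w6.png

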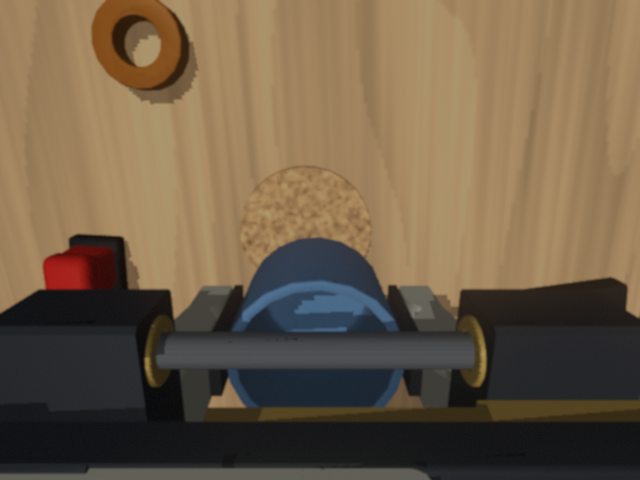

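Request:
send_rows([
  [0.04,[0.002,-0.005,0.03],0],
  [0.04,[0,0,0.04],0],
  [0.04,[0,0,0.02],0],
  [0.04,[0,0,0],0],
  [0.04,[0,0,0],0],
])

```text
time_s: 22.75
eef_pos: [0.6206, -0.178, 0.0436]
ee_rot: [[-0.043, -0.999, 0.003], [-0.999, 0.043, -0.001], [0.0, -0.003, -1.0]]
wrist_force: [0.6, 0.2, -1.6]
width: 0.0604
finger_force: 14.9
```

```bash
python3 - <<'E'
from h import *
go(.6153,-.1775,.027,None)
E
```

```text
pos [ 0.6206 -0.178   0.0436] closeyaw 177.54 shift [-0.0003  0.0053  0.0166] turn 0.0 q6 -0.066 tilt [ 0.0025 -0.0005] w 0.0604
```

Request:
send_rows([
  [0.04,[0,0.005,0.008],0],
  [0.04,[0,0,0],0],
  [0.04,[0,0,0],0],
  [0.04,[0,0,0],0],
])

```text
time_s: 23.25
eef_pos: [0.6144, -0.1779, 0.0338]
ee_rot: [[-0.044, -0.999, 0.0], [-0.999, 0.044, -0.0], [0.0, -0.0, -1.0]]
wrist_force: [0.1, -0.1, -2.2]
width: 0.0606
finger_force: 14.9
```

Request:
send_rows([
  [0.04,[0,-0.001,0.0065],0],
  [0.04,[0,0,0],0],
  [0.04,[0,0,0.001],0],
  [0.04,[0,0,0],0],
  [0.08,[0,0,0],0],
  [0.08,[0,0,0],0],
  [0.08,[0,0,0],0],
  [0.08,[0,0,0],0],
])

```text
time_s: 24.25
eef_pos: [0.6151, -0.1779, 0.0258]
ee_rot: [[-0.044, -0.999, -0.0], [-0.999, 0.044, 0.0], [0.0, 0.0, -1.0]]
wrist_force: [-0.5, 0.4, -0.3]
width: 0.0799
finger_force: 0.0
```

Request:
send_rows([
  [0.085,[0,0,-0.03],0],
  [0.0876,[0,0,-0.05],0],
  [0.0876,[0,0,-0.05],0],
  [0.0876,[0,0,-0.03],0],
  [0.0876,[0,0,0],0],
  [0.0876,[0,0,0],0],
])

```text
time_s: 25.0
eef_pos: [0.6147, -0.1777, 0.1854]
ee_rot: [[-0.044, -0.999, -0.001], [-0.999, 0.044, 0.0], [-0.0, 0.001, -1.0]]
wrist_force: [0.5, 0.4, -0.3]
width: 0.0878
finger_force: 0.0
```

```bash
python3 - <<'E'
from h import *
go(.43,.2905,.19,None)
E
```

```text
pos [ 0.6147 -0.1777  0.1854] closeyaw 177.47 shift [-0.4596  0.2052 -0.0043] turn 0.0 q6 -0.067 tilt [-0.0008  0.0004] w 0.0878
```

Request:
send_rows([
  [0.0876,[-0.0418,0.0187,0],0],
  [0.0876,[-0.0418,0.0187,0],0],
  [0.0876,[-0.0418,0.0187,0],0],
  [0.0876,[-0.0418,0.0187,0],0],
  [0.0876,[-0.0418,0.0187,0],0],
  [0.0876,[-0.0418,0.0187,0],0],
  [0.0876,[-0.0418,0.0187,0],0],
  [0.0876,[-0.0418,0.0187,0],0],
])

```text
time_s: 26.0
eef_pos: [0.4791, 0.1636, 0.1848]
ee_rot: [[-0.044, -0.999, -0.002], [-0.999, 0.044, -0.001], [0.001, 0.002, -1.0]]
wrist_force: [0.1, 0.4, 1.0]
width: 0.0874
finger_force: 0.0
```

Request:
send_rows([
  [0.0876,[-0.0418,0.0187,0],0],
  [0.0876,[-0.0418,0.0187,0],0],
  [0.0876,[-0.0418,0.0187,0],0],
  [0.0876,[0,0,0],0],
  [0.0876,[0,0,0],0],
  [0.0876,[0,0,0],0],
])

```text
time_s: 26.75
eef_pos: [0.4299, 0.2895, 0.1855]
ee_rot: [[-0.045, -0.999, -0.001], [-0.999, 0.045, -0.001], [0.001, 0.001, -1.0]]
wrist_force: [0.1, 1.4, 0.3]
width: 0.0879
finger_force: 0.0
```

```bash
python3 - <<'E'
from h import *
go(.429,.2905,.02,None)
c=read_camera("wrist"); print(proj(c,[.429,.2905,.05]),proj(c,[.429,.2905,.068]),proj(c,[.429,.3005,.05]))
a=c["frame"][130:310,215:415,::-1]; t=read_camera("top"); b=t["frame"][165:245,225:435,::-1]
o=np.zeros((598,630,3),np.uint8); o[:358,:398]=cv2.resize(a,(398,358)); o[358:598,:]=cv2.resize(b,(630,240)); cv2.imwrite("pics/p1.png",o)
E
```

```text
pos [0.4299 0.2895 0.1855] closeyaw 177.42 shift [-0.0011  0.0009  0.1655] turn 0.0 q6 -1.017 tilt [-0.0007 -0.0009] w 0.0879
[316.67496897 225.20676001] [316.8307874 231.6773522] [317.26052066 238.14340344]
```

View pics/p1.png

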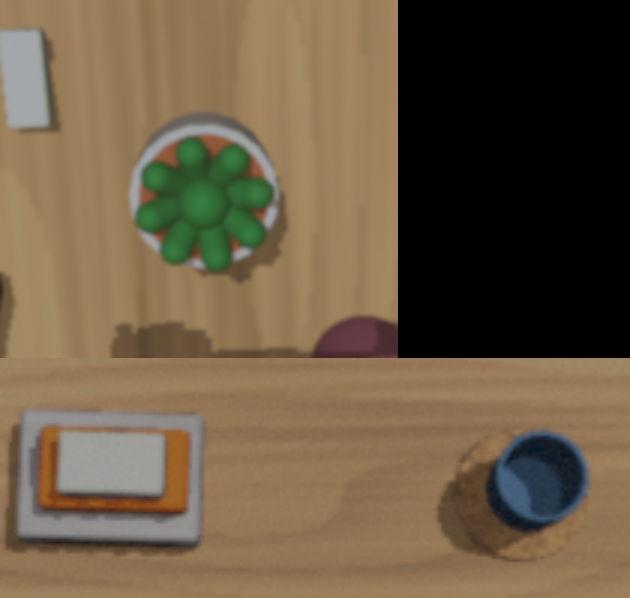

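```bash
python3 - <<'E'
from h import *
c=read_camera("top")
P=lambda X,Y:((X+.5)/3+224.5,(Y-358+.5)/3+164.5)
print("cup",px(c,*P(539,480.5),.066).round(4))
for n,z,q in(("hub",.066,[(58,429),(166,433),(163,497),(57,492)]),("drive",.048,[(40,425),(190,430),(187,513),(38,507)])):
    Q=np.array([px(c,*P(*p),z) for p in q]);e=np.roll(Q,-1,0)-Q;print(n,Q.mean(0).round(4),np.linalg.norm(e,axis=1).round(4),np.degrees(np.arctan2(e[:,1],e[:,0])).round(1))
E
```

```text
cup [ 0.6128 -0.1747]
hub [0.6289 0.1063] [0.0706 0.0427 0.069  0.0419] [-93.  176.6  86.4  -1.2]
drive [0.6288 0.1058] [0.0999 0.0564 0.0986 0.0555] [-92.7 177.1  86.8  -1.6]
```

Request:
send_rows([
  [0.0876,[-0.0025,0.0015,0.03],0],
  [0.0876,[0,0,0.05],0],
  [0.0876,[0,0,0.05],0],
  [0.0876,[0,0,0.025],0],
  [0.0876,[0,0,0.012],0],
  [0.0876,[0,0,0],0],
  [0.04,[0,0,0],0],
  [0.04,[0,0,0],0],
], squeeze=18)

```text
time_s: 27.9
eef_pos: [0.429, 0.2937, 0.0202]
ee_rot: [[-0.044, -0.999, 0.001], [-0.999, 0.044, 0.002], [-0.002, -0.001, -1.0]]
wrist_force: [0.2, 0.3, -0.3]
width: 0.0728
finger_force: 0.0
```

Request:
send_rows([
  [0.04,[0,0,0],0],
  [0.04,[0,0,0],0],
  [0.04,[0,0,0],0],
  [0.04,[0,0,0],0],
])

```text
time_s: 28.4
eef_pos: [0.4286, 0.2933, 0.0195]
ee_rot: [[-0.044, -0.999, 0.0], [-0.999, 0.044, 0.0], [-0.0, -0.0, -1.0]]
wrist_force: [-2.0, -0.1, 6.3]
width: 0.0551
finger_force: 18.0
```

Request:
send_rows([
  [0.04,[0,0,-0.03],0],
  [0.04,[0,0,-0.05],0],
  [0.04,[0,0,-0.05],0],
  [0.04,[0,0,0],0],
  [0.04,[0.0396,-0.026,0],0],
  [0.04,[0.0396,-0.026,0],0],
  [0.04,[0.0396,-0.026,0],0],
  [0.04,[0.0396,-0.026,0],0],
])

```text
time_s: 29.4
eef_pos: [0.5252, 0.1286, 0.1476]
ee_rot: [[-0.044, -0.999, -0.002], [-0.999, 0.044, -0.001], [0.001, 0.002, -1.0]]
wrist_force: [0.9, 0.7, -1.4]
width: 0.0555
finger_force: 18.0
```

Request:
send_rows([
  [0.04,[0.0396,-0.026,0],0],
  [0.04,[0.0396,-0.026,0],0],
  [0.04,[0.0396,-0.026,0],0],
  [0.04,[0.0396,-0.026,0],0],
  [0.04,[0,0,0.05],0],
  [0.04,[0,0,0.05],0],
  [0.04,[0,0,0],0],
  [0.04,[0,0,0],0],
])

```text
time_s: 30.4
eef_pos: [0.6231, -0.0325, 0.0499]
ee_rot: [[-0.043, -0.999, 0.0], [-0.999, 0.043, -0.0], [0.0, -0.001, -1.0]]
wrist_force: [0.6, -0.3, -1.0]
width: 0.0555
finger_force: 18.0
```

Request:
send_rows([
  [0.04,[0,0,0],0],
  [0.04,[0,0,0],0],
  [0.04,[0,0,0],0],
])

```text
time_s: 30.78
eef_pos: [0.6228, -0.0324, 0.0502]
ee_rot: [[-0.044, -0.999, 0.002], [-0.999, 0.044, 0.0], [-0.001, -0.002, -1.0]]
wrist_force: [-0.4, 1.0, -2.3]
width: 0.0552
finger_force: 18.0
```

```bash
python3 - <<'E'
from h import *
go(.622,-.0322,.021,None)
E
```

```text
pos [ 0.6228 -0.0324  0.0502] closeyaw 177.49 shift [-0.0001  0.0009  0.0292] turn 0.0 q6 -0.305 tilt [0.0017 0.0004] w 0.0552
```

Request:
send_rows([
  [0.04,[0,0.001,0.02],0],
  [0.04,[0,0,0.009],0],
  [0.04,[0,0,0],0],
  [0.04,[0,0,0.001],0],
  [0.075,[0,0,0],0],
  [0.075,[0,0,0],0],
  [0.075,[0,0,0],0],
  [0.075,[0,0,0],0],
])

```text
time_s: 31.78
eef_pos: [0.6214, -0.0326, 0.0192]
ee_rot: [[-0.044, -0.999, 0.0], [-0.999, 0.044, 0.0], [-0.0, -0.0, -1.0]]
wrist_force: [-0.3, 0.1, -0.4]
width: 0.0752
finger_force: 0.0
```

Request:
send_rows([
  [0.08,[0,0,-0.03],0],
  [0.0876,[0,0,-0.05],0],
  [0.0876,[0,0,-0.04],0],
  [0.0876,[-0.046,0,0],0],
  [0.0876,[-0.046,0,0],0],
  [0.0876,[-0.047,0,0],0],
  [0.0876,[0,0,0],0],
  [0.0876,[0,0,0],0],
])

```text
time_s: 32.78
eef_pos: [0.6272, 0.1064, 0.1389]
ee_rot: [[-0.043, -0.999, -0.0], [-0.999, 0.043, -0.0], [0.0, 0.0, -1.0]]
wrist_force: [0.2, 0.5, -0.6]
width: 0.0881
finger_force: 0.0
```

```bash
python3 - <<'E'
from h import *
go(.629,.1075,.034,-2.7)
E
```

```text
pos [0.6272 0.1064 0.1389] closeyaw 177.52 shift [-0.0012 -0.0018  0.1049] turn 0.0039 q6 -0.518 tilt [-0.0004 -0.0002] w 0.0881
```

Request:
send_rows([
  [0.0876,[0,-0.0018,0.04],0],
  [0.0876,[0,0,0.04],0],
  [0.0876,[0,0,0.022],0],
  [0.0876,[0,0,0],0],
  [0.04,[0,0,0],0],
  [0.04,[0,0,0],0],
  [0.04,[0,0,0],0],
  [0.04,[0,0,0],0],
], squeeze=12)

```text
time_s: 33.78
eef_pos: [0.6296, 0.1064, 0.0378]
ee_rot: [[-0.044, -0.999, 0.001], [-0.999, 0.044, 0.0], [-0.0, -0.001, -1.0]]
wrist_force: [-0.0, 0.8, 2.6]
width: 0.0558
finger_force: 12.0
```

Request:
send_rows([
  [0.04,[0,0,0],0],
  [0.04,[-0.0018,0,0],0],
  [0.04,[-0.0017,0,0],0],
  [0.04,[0,0,0],0],
  [0.075,[0,0,0],0],
  [0.075,[0,0,0],0],
  [0.075,[0,0,0],0],
  [0.075,[0,0,-0.02],0],
])

```text
time_s: 34.78
eef_pos: [0.6281, 0.1093, 0.0555]
ee_rot: [[-0.044, -0.999, -0.003], [-0.999, 0.044, -0.001], [0.001, 0.003, -1.0]]
wrist_force: [-0.5, 0.1, 0.7]
width: 0.0747
finger_force: 0.0
```

Request:
send_rows([
  [0.08,[0,0,-0.05],0],
  [0.0876,[0,0,-0.05],0],
  [0.0876,[0,0,-0.02],0],
  [0.0876,[0,0,0],0],
])

```text
time_s: 35.28
eef_pos: [0.6303, 0.1102, 0.1791]
ee_rot: [[-0.044, -0.999, 0.003], [-0.999, 0.044, 0.002], [-0.002, -0.003, -1.0]]
wrist_force: [0.2, -0.1, -0.4]
width: 0.0876
finger_force: 0.0
```

```bash
python3 - <<'E'
from h import *
go(.5728,.346,.18,None)
o=get_obs(); print(-15.5-90+0)
E
```

```text
pos [0.6303 0.1102 0.1791] closeyaw 177.49 shift [-0.2331  0.0678 -0.0007] turn 0.0 q6 -0.521 tilt [0.0034 0.0016] w 0.0876
-105.5
```

Request:
send_rows([
  [0.0876,[-0.0466,0.0136,0],0],
  [0.0876,[-0.0466,0.0136,0],0],
  [0.0876,[-0.0466,0.0136,0],0],
  [0.0876,[-0.0466,0.0136,0],0],
  [0.0876,[-0.0466,0.0136,0],0],
  [0.0876,[0,0,0],-0.168],
  [0.0876,[0,0,0],-0.168],
  [0.0876,[0,0,0],-0.168],
])

```text
time_s: 36.28
eef_pos: [0.5709, 0.3453, 0.175]
ee_rot: [[0.449, -0.893, -0.002], [-0.893, -0.449, -0.002], [0.001, 0.003, -1.0]]
wrist_force: [0.1, -0.4, 0.7]
width: 0.0877
finger_force: 0.0
```

Request:
send_rows([
  [0.075,[0,0,0],-0.168],
  [0.075,[0,0,0],-0.168],
  [0.075,[0,0,0],-0.168],
  [0.075,[0,0,0],-0.168],
  [0.075,[0,0,0],-0.168],
  [0.075,[0,0,0],0],
  [0.075,[0,0,0],0],
])

```text
time_s: 37.15
eef_pos: [0.5714, 0.3453, 0.1761]
ee_rot: [[0.963, -0.271, -0.001], [-0.271, -0.963, -0.001], [-0.001, 0.001, -1.0]]
wrist_force: [0.5, -0.0, 0.3]
width: 0.0749
finger_force: 0.0
```

```bash
python3 - <<'E'
from h import *
go(.5728,.346,.008,74.2)
c=read_camera("wrist"); t=read_camera("top"); print("pink",px(t,194,231,.06))
a=np.radians(-15.8);X=np.array([np.cos(a),np.sin(a)]);Y=np.array([-X[1],X[0]]); C=np.array([.5728,.346])
print(np.round([proj(c,[*(C+i*.05*X+j*.029*Y),.014]) for i,j in((1,1),(1,-1),(-1,-1),(-1,1))],1), proj(c,[*C,.014]))
a=c["frame"][80:320,80:560,::-1]; b=t["frame"][165:245,225:435,::-1]
o=np.zeros((600,720,3),np.uint8); o[:360]=cv2.resize(a,(720,360)); o[360:600,:630]=cv2.resize(b,(630,240)); cv2.imwrite("pics/p2.png",o)
E
```

```text
pos [0.5714 0.3453 0.1761] closeyaw -105.73 shift [ 0.0013 -0.0013  0.1681] turn 0.0012 q6 0.462 tilt [-0.001  -0.0009] w 0.0749
pink [0.5697171  0.23876999]
[[277.5 152. ]
 [353.  152.1]
 [349.7 273.6]
 [280.5 273.6]] [315.17717267 215.45974466]
```

View pics/p2.png

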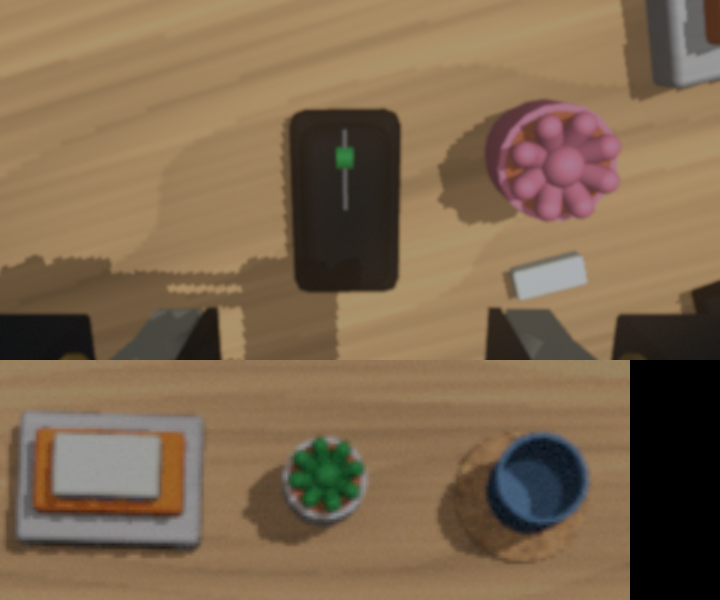

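Request:
send_rows([
  [0.075,[0.001,-0.005,0.03],0],
  [0.075,[0,0,0.05],0],
  [0.075,[0,0,0.05],0],
  [0.075,[0,0,0.025],0],
  [0.075,[0,0,0.01],0],
  [0.075,[0,0,0.003],0],
  [0.075,[0,0,0],0],
  [0.04,[0,0,0],0],
], squeeze=15)

```text
time_s: 38.25
eef_pos: [0.5746, 0.3506, 0.0105]
ee_rot: [[0.964, -0.268, 0.002], [-0.268, -0.964, 0.002], [0.001, -0.002, -1.0]]
wrist_force: [-0.3, -0.9, 0.8]
width: 0.0698
finger_force: 0.0
```

Request:
send_rows([
  [0.04,[0,0,0],0],
  [0.04,[0,0,0],0],
  [0.04,[0,0,0],0],
  [0.04,[0,0,0],0],
])

```text
time_s: 38.75
eef_pos: [0.5743, 0.3502, 0.0098]
ee_rot: [[0.964, -0.267, 0.001], [-0.267, -0.964, 0.0], [0.0, -0.001, -1.0]]
wrist_force: [-1.3, -0.5, 6.2]
width: 0.0579
finger_force: 15.0
```

```bash
python3 - <<'E'
from h import *
c=read_camera("top")
P=lambda X,Y:((X+.5)/3+224.5,(Y-360+.5)/3+164.5)
print("plant",px(c,*P(325.5,481),.05).round(4))
for n,z,q in(("hub",.066,[(53,432),(161,434),(158,500),(51,496)]),("drive",.048,[(37,429),(187,432),(184,516),(34,511)]),("dock",.028,[(20,411),(204,416),(200,546),(16,540)])):
    Q=np.array([px(c,*P(*p),z) for p in q]);e=np.roll(Q,-1,0)-Q;print(n,Q.mean(0).round(4),np.linalg.norm(e,axis=1).round(4),np.degrees(np.arctan2(e[:,1],e[:,0])).round(1))
Q=np.array([px(c,*p,.022) for p in((235,284),(375,268),(381,322),(240,337))]); print(Q,Q.mean(0))
a=np.radians(5.1);X=np.array([np.cos(a),np.sin(a)]);Y=np.array([-X[1],X[0]])
print("mouse target",np.array([.4261,.0205])-.214*Y)
E
```

```text
plant [ 0.6192 -0.035 ]
hub [0.6284 0.1097] [0.0705 0.044  0.0696 0.0426] [-91.9 176.7  86.9  -2. ]
drive [0.628 0.108] [0.0999 0.057  0.0992 0.0555] [-92.  177.1  87.2  -2.2]
dock [0.6281 0.1098] [0.1252 0.09   0.124  0.089 ] [-92.4 177.3  87.2  -1.8]
[[ 0.46670697  0.16458616]
 [ 0.49339245 -0.11887036]
 [ 0.38442637 -0.12710682]
 [ 0.36150379  0.15502949]] [0.4265074  0.01840962]
mouse target [ 0.44512338 -0.19265279]
```

Request:
send_rows([
  [0.04,[0,0,-0.03],0],
  [0.04,[0,0,-0.05],0],
  [0.04,[0,0,-0.05],0],
  [0.04,[0,0,0],-0.18],
  [0.04,[0,0,0],-0.181],
  [0.04,[-0.0148,0.0442,0],0],
  [0.04,[-0.0148,0.0442,0],0],
  [0.04,[-0.0148,0.0442,0],0],
])

```text
time_s: 39.8
eef_pos: [0.541, 0.2126, 0.1387]
ee_rot: [[0.996, 0.09, -0.0], [0.09, -0.996, -0.0], [-0.001, 0.0, -1.0]]
wrist_force: [0.2, -0.1, -0.4]
width: 0.0579
finger_force: 15.0
```

Request:
send_rows([
  [0.04,[-0.0148,0.0442,0],0],
  [0.04,[-0.0148,0.0442,0],0],
  [0.04,[-0.0148,0.0442,0],0],
  [0.04,[-0.0148,0.0442,0],0],
  [0.04,[-0.0148,0.0442,0],0],
  [0.04,[-0.0148,0.0442,0],0],
  [0.04,[-0.0148,0.0442,0],0],
  [0.04,[-0.0148,0.0442,0],0],
])

```text
time_s: 40.8
eef_pos: [0.4551, -0.1502, 0.1391]
ee_rot: [[0.996, 0.09, 0.0], [0.09, -0.996, 0.0], [0.0, -0.0, -1.0]]
wrist_force: [0.4, -0.6, -1.2]
width: 0.0581
finger_force: 15.0
```

Request:
send_rows([
  [0.04,[-0.0148,0.0442,0],0],
  [0.04,[0,0,0.06],0],
  [0.04,[0,0,0],0],
  [0.04,[0,0,0],0],
  [0.04,[0,0,0],0],
  [0.04,[0,0,0],0],
])

```text
time_s: 41.55
eef_pos: [0.446, -0.1939, 0.0804]
ee_rot: [[0.996, 0.091, 0.003], [0.091, -0.996, -0.0], [0.002, 0.0, -1.0]]
wrist_force: [0.3, -0.3, -0.1]
width: 0.058
finger_force: 15.0
```

```bash
python3 - <<'E'
from h import *
go(.446,-.1935,.0105,95.2)
E
```

```text
pos [ 0.446  -0.1939  0.0804] closeyaw -84.78 shift [-0.0001 -0.0004  0.0699] turn 0.0004 q6 1.666 tilt [ 0.0025 -0.0002] w 0.058
```

Request:
send_rows([
  [0.04,[0,0,0.04],0],
  [0.04,[0,0,0.022],0],
  [0.04,[0,0,0.007],0],
  [0.04,[0,0,0],0],
  [0.04,[0,0,0.001],0],
  [0.072,[0,0,0],0],
  [0.072,[0,0,0],0],
  [0.072,[0,0,0],0],
])

```text
time_s: 42.55
eef_pos: [0.4451, -0.1943, 0.0093]
ee_rot: [[0.996, 0.09, 0.001], [0.09, -0.996, -0.0], [0.001, 0.0, -1.0]]
wrist_force: [1.2, -0.8, 0.6]
width: 0.0717
finger_force: 0.0
```

Request:
send_rows([
  [0.072,[0,0,-0.03],0],
  [0.072,[0,0,-0.06],0],
  [0.072,[0,0,-0.06],0],
  [0.072,[0,0.06,-0.03],0],
  [0.072,[0,0.06,0],0],
  [0.072,[0,0.06,0],0],
  [0.072,[0,0.06,0],0],
  [0.072,[0,0,0],0],
])

```text
time_s: 43.55
eef_pos: [0.4654, -0.4326, 0.1855]
ee_rot: [[0.996, 0.086, -0.002], [0.086, -0.996, 0.0], [-0.002, -0.001, -1.0]]
wrist_force: [0.0, 1.0, -0.8]
width: 0.0721
finger_force: 0.0
```

```bash
python3 - <<'E'
from h import *
c=read_camera("top"); crop(c,220,165,228,172,3.5,"fin")
E
```

```text
(no output)
```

View pics/fin.png

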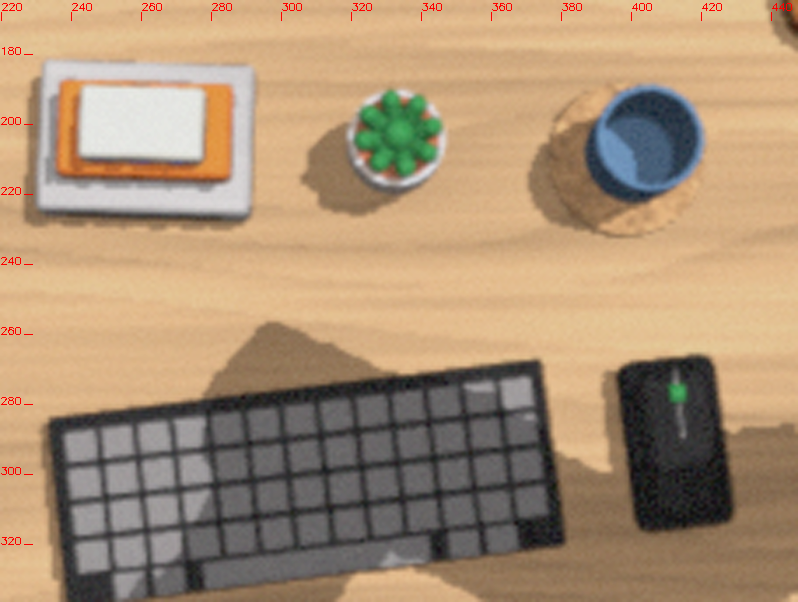

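```bash
python3 -c "
from workcell import job_done; print(job_done())"
```

```text
the job is handed in; nothing more can be done
None
```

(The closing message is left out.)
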